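# Index the hub to the third stop and hold it under the bushing

### The job

The small dividing jig on the bench has been left part-turned: take its black bar knob and turn it anticlockwise (seen from above) back to its home stop, then turn it clockwise one click at a time, pausing a good second at the first stop and again at the second so that I can mark the hub through the bushing. Go on to the third stop without running past it and stay there: the program finishes still gripping the knob at the third stop, so that the hub cannot creep. Leave the things lying round the jig where they are.

Things in the scene. Friction and masses are not known exactly. Their poses are not given: they have to be found in the camera images.
- indexer: Dividing jig fixed to the bench, grey base 158 x 168 x 12 mm. Origin on the bench top under the vertical spindle axis, z up. +x points from the spindle to the dark steel bridge with the bushing (post 76 mm off, arm top 68 mm high); at -y stands the ball plunger's block (78 mm off, 48 mm high). Two thin pins 50 mm high, 60 mm off, are end stops. Stands turned up to 25 degrees either way.
- knob_grip (a point): Point on the spindle axis, 100 mm above the bench, at the height to grip the bar knob. Turns with it: x runs along the bar to its nose, z up. Black bar: 56 mm long plus a pointed nose at +x, 15 mm wide, from 78 to 108 mm high, on an 18 mm column; grip it across the 15 mm. Under it (up to 58 mm high) the hub and plate turn with it; keep fingertips above 75 mm, clear of the bushing.
- bar_nose (a point): Pointed nose of the bar: 34 mm from the spindle axis, 107 mm high; a thin bright line on the bar's top runs to it. Turns with the knob; at home the nose is straight above the bushing.
- bushing (a point): Centre of the top of the drill bushing, 31 mm from the spindle axis along the jig's +x, 69 mm high, fixed. At home the nose of the bar points to it.
- index_head (a joint): Knob angle in rad, clockwise from above positive; 0 is home (nose over the bushing; a pin blocks it at -0.03). The nose points along the jig's +x turned clockwise by this angle. A spring ball drops into scallops every 24 degrees: first, second, third stop at 0.419, 0.838, 1.257. Starts at or between stops one to three. Breaking out takes 0.15 N m; past half way it snaps on; it stays when let go.
- spare_hub: Bystander: a second aluminium hub, 76 mm disc 13 mm high, lying flat. Origin at the centre of its underside.
- blue_driver: Bystander: screwdriver, 132 mm long, 17 mm high, lying.
- marker_pen: Bystander: capped marker, 136 mm long, 18 mm high, lying.
- dropper: Bystander: white dropper bottle, 27 mm wide, 78 mm high, standing.
- spare_motor: Bystander: small black drone motor with leads, 28 x 59 x 36 mm, standing.

How it is judged:
By the outcome, as a careful person would: the job done as asked, in the order asked, and still so for the second after the job is handed in, while the arm keeps its last pose, push and grip.
It also fails if it takes over 42 s, if anything falls off the work surface, if the arm or the gripper's body presses on something with over 40 N, if the wrist force passes 120 N, or if a joint passes its speed limit or range.

### The arm

A 7-joint arm with a two-finger parallel gripper is mounted at the origin on a cart in front of the work surface, level with it; the furniture and walls round the work are solid. World frame = base frame: x ahead of the robot, y to its left, z up, the work surface at z = 0. Lengths are in m, angles in rad, forces in N, time in s.
With the tool pointing down it reaches from about 0.425 to 0.95 m from the base axis. Payload 4.7 kg.
Tool frame: the origin (TCP) lies between the finger pads, 19 mm behind the fingertips; this is the grasp point; z points along the fingers, y is the line along which they close (so a half turn about z gives the same grasp; the last joint's range is limited). The gripper opens to 85 mm and grips with 20 to 120 N. Pads are 22 mm wide; open, the fingers measure 114 mm over their backs; the gripper's body (76 mm by 85 mm) begins 54 mm behind the grasp point. The pads swing forward as they close: fully open they stand 13 mm farther back than shut.
Start: joints at [1.275, 0.469, -0.049, 1.532, 0.024, 1.141, -0.082], TCP at [0.178, -0.651, 0.25] pointing down, gripper open.
Joint ranges: [-2.59, 2.59], [-0.33, 1.99], [-1.39, 1.29], [0.1, 2.45], [-1.04, 4.18], [0.21, 1.99], [-2.66, 2.66]. Speed limits (rad/s): [2.57, 2.57, 3.14, 3.14, 3.14, 3.14, 3.14].

### API

Orientations are given as a 3x3 rotation matrix whose columns are the frame's x, y, z axes.
In Python, from rig import arm, vision, jaws gives the robot as it stands (arm), with the cameras (vision) and the gripper (jaws). Calls block until the motion is done:
- arm.movep(position, orientation): joint-space move of the TCP to a pose.
- arm.move_l(position, attitude=None, feed=0.15, until_force=None): straight line of the TCP; attitude=None keeps the orientation; feed is the mean speed in m/s. With until_force (N) it stops when the force on the tool has changed by that much, and returns True; else False.
- arm.move_joints(angles): joint-space move.
- jaws.command_gripper(opening, newtons=None): finger opening in m; newtons is the grip in N (None keeps the last); returns when the fingers have stopped.
- arm.sleep(seconds).
- arm.inverse_kinematics(position, orientation): joint angles nearest the present ones, or None.
- arm.sense(): the state.
- vision.camera(name): name is "side" or "top" or "wrist"; returns the picture (400x640x3 uint8, red, green, blue); there is no depth.
- vision.camera_params(name): a dict with "K" (3x3 intrinsics, pixels), "position" and "rotation" of the camera in the world; the wrist camera has in their place "tool_from_camera" (4x4, takes a point from camera to tool coordinates, whose origin is the TCP and whose axes are the flange's). Camera axes: x right, y down, z forward; pixel columns grow to the right and rows downward; lengths in m; the calibration is good to about 2 mm. A picture is of the moment at which its call begins: read the wrist's pose just before it. camera_params takes no time and is no camera call.
A pose or a line that the arm cannot do raises arm.Unreachable and nothing moves.
- arm.finish_job(): hands the job in; it is judged then, once.
The state is a dict: "time_s": time; "joint_pos": joint angles; "qd": joint speeds; "joint_efforts": joint torques, N m; "position": TCP position; "tcp_rot": TCP orientation; "wrist_force": force on the tool from outside, world axes, zero at the start; "ft_torque": the same for the moment, N m; "finger_gap": finger opening in m; "gripper_force": force on a finger pad.
Only numpy, scipy, OpenCV 4.12 (cv2) and the standard library are available. Lean on these libraries where they do the work, as an engineer would, in place of code of your own. Each camera call takes 0.05 s, during which the arm holds its last target. There are 200 camera calls.

## Working session

There is one attempt and no reset: what is moved stays moved. The work goes in short steps, each a Python script; the robot and the scene stay as the last script left them, time stands still between calls to the robot, and variables do not carry over. Pictures are saved under pics/ and viewed, at most 10 in all, crops included, and the job is handed in when it is done.

```bash
mkdir -p pics; ls
python3 - <<'E'
from rig import arm, vision, jaws
import cv2
for n in("top","side"):
    im=vision.camera(n); cv2.imwrite(f"pics/{n}0.png",im[:,:,::-1])
    p=vision.camera_params(n); print(n,p["K"],p["position"],p["rotation"])
print(vision.camera_params("wrist")); print(arm.sense())
E
```

```text
pics
rig.py
top [[510.39740212   0.         307.09160015]
 [  0.         510.39740212 199.67757861]
 [  0.           0.           1.        ]] [ 0.33714113 -0.14071385  0.9886062 ] [[ 0.02309246 -0.98144966  0.19032422]
 [-0.99968487 -0.0207945   0.0140625 ]
 [-0.00984394 -0.19058898 -0.98162057]]
side [[405.70286453   0.         323.04298301]
 [  0.         405.70286453 196.86422667]
 [  0.           0.           1.        ]] [0.12831673 0.40759533 0.63990544] [[-0.82590623 -0.36253354  0.43179662]
 [-0.56380529  0.53320584 -0.63072588]
 [-0.00157719 -0.76436965 -0.64477635]]
{'K': array([[359.67175341,   0.        , 320.32460677],
       [  0.        , 359.67175341, 196.37132277],
       [  0.        ,   0.        ,   1.        ]]), 'tool_from_camera': array([[-4.12740478e-04, -9.60730962e-01, -2.77481259e-01,
         7.00486754e-02],
       [ 9.99999761e-01, -2.42814513e-04, -6.46749837e-04,
         1.34840374e-04],
       [ 5.53976116e-04, -2.77481460e-01,  9.60730833e-01,
        -1.24407201e-01],
       [ 0.00000000e+00,  0.00000000e+00,  0.00000000e+00,
         1.00000000e+00]])}
{'time_s': 0.1, 'joint_pos': array([ 1.27510792,  0.4693806 , -0.04859567,  1.53355376,  0.02409163,
        1.14098921, -0.0823266 ]), 'qd': array([ 0.00118315, -0.00105148,  0.00083123, -0.00218425,  0.00092507,
        0.00224449, -0.00067711]), 'joint_efforts': array([ 7.56550526e-04, -5.11516571e+01, -4.71083354e-02, -2.38391519e+01,
        1.07582522e-02,  4.35861497e-03, -3.99872391e-06]), 'position': array([ 0.17784485, -0.65065308,  0.24906173]), 'tcp_rot': array([[ 9.64622778e-01,  2.63633525e-01, -5.09792493e-04],
       [ 2.63634013e-01, -9.64621335e-01,  1.66968443e-03],
       [-5.15719218e-05, -1.74501428e-03, -9.99998476e-01]]), 'wrist_force': array([0.63096171, 0.25247758, 0.09916096]), 'ft_torque': array([-0.02304604, -0.00856705, -0.08330676]), 'gripper_force': 0.0, 'finger_gap': 0.08501644752712084}
```

View pics/top0.png

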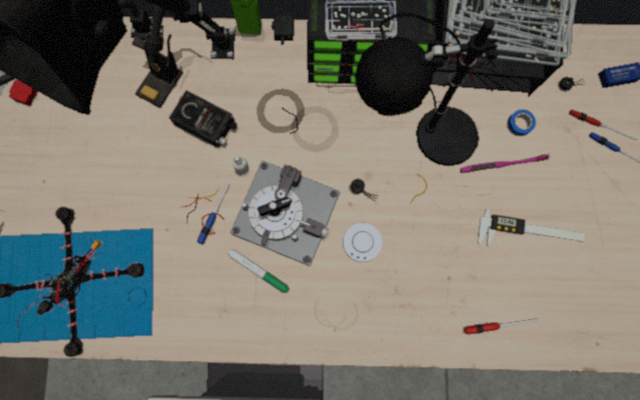

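View pics/side0.png

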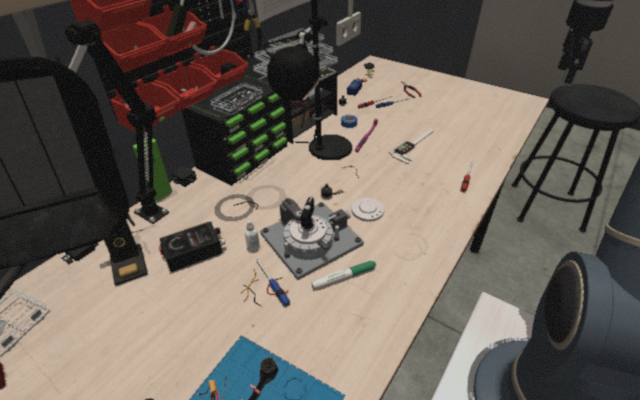

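```bash
cat > h.py <<'E'
import numpy as np, cv2
from rig import arm, vision, jaws
def cam(n,s=None):
    p=vision.camera_params(n)
    if n!="wrist": return p["K"],np.array(p["position"]),np.array(p["rotation"])
    s=s or arm.sense(); T=p["tool_from_camera"]
    R=np.array(s["tcp_rot"]); return p["K"],s["position"]+R@T[:3,3],R@T[:3,:3]
def onplane(c,uv,z):
    K,p,R=c; d=R@np.linalg.solve(K,[uv[0],uv[1],1]); return p+d*(z-p[2])/d[2]
def proj(c,X):
    K,p,R=c; q=K@(R.T@(np.asarray(X)-p)); return q[:2]/q[2]
def down(yaw):  # tool z down, tool x at yaw in world
    c,s=np.cos(yaw),np.sin(yaw); return np.array([[c,s,0],[s,-c,0],[0,0,-1.]])
E
python3 - <<'E'
from h import *
c=cam("top")
for uv in [(263,162),(340,188),(308,263),(232,235)]: print(onplane(c,uv,.012))
print("hub",onplane(c,(275,211),.05), "bar",onplane(c,(274,207),.108),onplane(c,(258,213),.108),onplane(c,(290,203),.108))
im=cv2.imread("pics/top0.png")[150:275,220:350]
cv2.imwrite("pics/topc.png",cv2.resize(im,None,fx=4.5,fy=4.5,interpolation=cv2.INTER_CUBIC))
E
```

```text
[ 0.60059324 -0.03771202  0.012     ]
[ 0.55112689 -0.19056553  0.012     ]
[ 0.40378598 -0.13128725  0.012     ]
[0.4541386  0.01629316 0.012     ]
hub [ 0.49633379 -0.06787488  0.05      ] bar [ 0.49357132 -0.07037154  0.108     ] [ 0.48231005 -0.04272934  0.108     ] [ 0.50130254 -0.09822793  0.108     ]
```

View pics/topc.png

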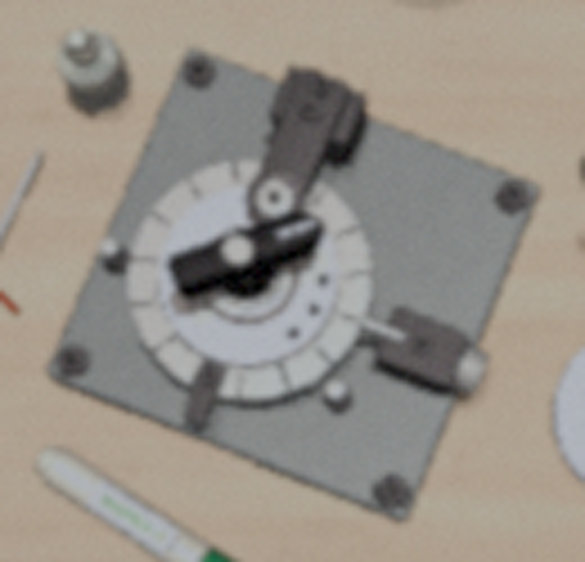

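Run:
```python
from h import *
for y in (165,159,109,87,80):
    print(y,arm.inverse_kinematics([.494,-.070,.10],down(np.radians(y))))
arm.movep([.494,-.070,.25],down(np.radians(109)))
s=arm.sense(); im=vision.camera("wrist"); print(s["time_s"],s["position"],s["joint_pos"])
np.save("s.npy",s,allow_pickle=True)
cv2.imwrite("pics/w0.png",im[:,:,::-1])
c=cam("wrist",s); print(proj(c,[.494,-.070,.108]))
```

```text
165 [ 0.65386949  0.49255555 -0.75332449  2.05418492  0.4809862   0.77425917
  0.91516203]
159 [ 0.64357182  0.48812811 -0.73928008  2.05469575  0.47094665  0.77035683
  0.81956233]
109 [ 0.56985609  0.46035434 -0.6408303   2.05844027  0.40207453  0.74604208
  0.00971972]
87 [ 0.53215069  0.44844006 -0.59163499  2.06041087  0.3686064   0.7356798
 -0.34355528]
80 [ 0.5199658   0.44487745 -0.57587426  2.06105505  0.35801083  0.7325858
 -0.45598567]
2.4583 [ 0.49406021 -0.07132311  0.2498491 ] [ 0.68283803  0.25823125 -0.73315028  1.9100744   0.19888477  1.04658946
  0.19500001]
[321.40745802 186.71456097]
```

View pics/w0.png

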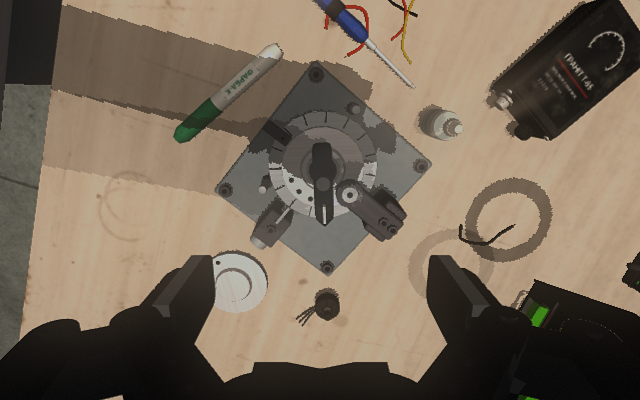

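Run:
```python
from h import *
im=cv2.imread("pics/w0.png")[120:240,250:400]
im=cv2.convertScaleAbs(im,alpha=1.5,beta=25)
cv2.imwrite("pics/w0c.png",cv2.resize(im,None,fx=5,fy=5,interpolation=cv2.INTER_CUBIC))
```

```text
(no output)
```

View pics/w0c.png

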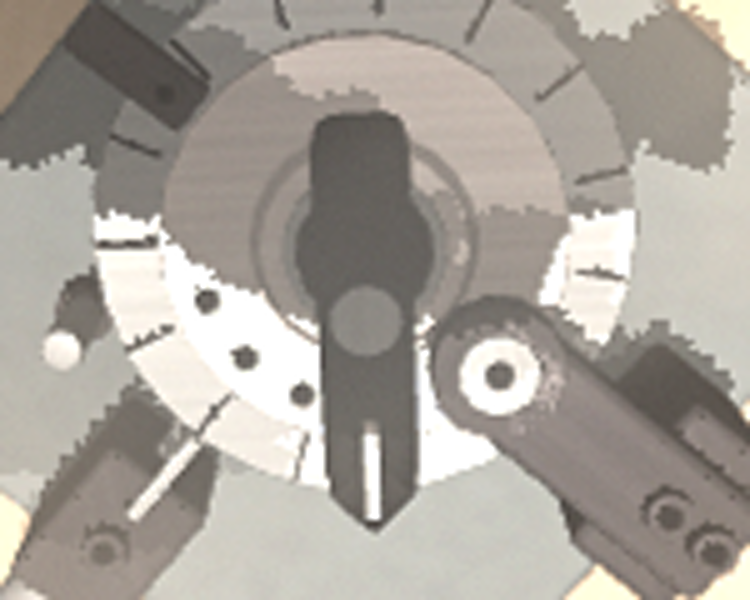

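Run:
```python
from h import *
s=np.load("s.npy",allow_pickle=True).item(); w=cam("wrist",s); t=cam("top")
def az(a,b): d=b-a; return np.degrees(np.arctan2(d[1],d[0])),np.hypot(*d[:2])
for c,cap,nose,bu,l0,l1,co in((w,(323.2,184),(324.6,226),(349.8,195.2),(324.2,205),(324.8,224),[(316,62),(431,165),(327,275),(216,190)]),
  (t,(272.7,205.1),(291.6,200),(280.7,194),None,None,[(262.5,161.5),(339.5,192),(309.5,265),(232,233)])):
    C,N,B=onplane(c,cap,.108),onplane(c,nose,.107),onplane(c,bu,.069)
    print("cap",C,"nose",N,az(C,N),"bush",B,az(C,B))
    if l0: print("line",az(onplane(c,l0,.108),onplane(c,l1,.108)))
    P=[onplane(c,u,.012) for u in co]
    for i in range(4): print(" edge",az(P[i],P[(i+1)%4]))
```

```text
cap [ 0.49460201 -0.06753535  0.108     ] nose [ 0.50687671 -0.09982642  0.107     ] (np.float64(-69.18686182742545), np.float64(0.034545357108629444)) bush [ 0.52356126 -0.07875115  0.069     ] (np.float64(-21.171179553066786), np.float64(0.03105530970755674))
line (np.float64(-69.26771242369028), np.float64(0.015691070049294566))
 edge (np.float64(-21.326514922651622), np.float64(0.15338898962383093))
 edge (np.float64(-111.39615698117191), np.float64(0.16359908957068364))
 edge (np.float64(158.59314744649458), np.float64(0.1523216183724814))
 edge (np.float64(68.97810597111824), np.float64(0.1633876992975945))
cap [ 0.49690855 -0.06796858  0.108     ] nose [ 0.50691833 -0.10083772  0.107     ] (np.float64(-73.06270602306537), np.float64(0.03435951004185615)) bush [ 0.52505395 -0.07873104  0.069     ] (np.float64(-20.926244433470092), np.float64(0.030132945392804908))
 edge (np.float64(-110.92028926661293), np.float64(0.16379251346901802))
 edge (np.float64(158.81125951882686), np.float64(0.15341459861490586))
 edge (np.float64(68.97073416530193), np.float64(0.16147146882212932))
 edge (np.float64(-20.32060420239854), np.float64(0.15311418269635232))
```

```bash
cat >> h.py <<'E'
P0=np.array([.4950,-.0677,.100]); HOME=-21.2
def yaw_cmd(k): return down(np.radians(180+HOME-k))   # knob deg, cw positive
def st(tag=""):
    s=arm.sense(); R=s["tcp_rot"]
    k=(180+HOME-np.degrees(np.arctan2(R[1,0],R[0,0]))+180)%360-180
    print(tag,"t%.2f knob%.2f"%(s["time_s"],k),"pos",np.round((s["position"]-P0)*1e3,1),"F",np.round(s["wrist_force"],1),"M",np.round(s["ft_torque"],2),"gap%.4f g%.0f"%(s["finger_gap"],s["gripper_force"]))
    return k
E
python3 - <<'E'
from h import *
jaws.command_gripper(.045,60)
arm.movep(P0+[0,0,.06],yaw_cmd(48)); st("above")
arm.move_l(P0,feed=.08,until_force=15); st("down")
jaws.command_gripper(0.0,60); st("grip")
# test step
for k in (45.5,43): 
    arm.movep(P0,yaw_cmd(k)); st(k)
E
```

```text
above t3.43 knob47.98 pos [ 0.3  0.3 60.2] F [ 0.6 -0.2  0.5] M [-0.03 -0.04 -0.02] gap0.0449 g0
down t4.33 knob47.99 pos [0.3 0.1 0.2] F [0.7 0.6 0.3] M [0.02 0.   0.04] gap0.0447 g0
grip t4.71 knob48.00 pos [-0.1 -0.2  0.6] F [-2.4 -0.   6. ] M [-0.1   0.42  0.11] gap0.0139 g59
45.5 t4.96 knob45.55 pos [-0.  -0.2  0.6] F [-2.1  0.3  5.4] M [-0.05  0.51 -0.09] gap0.0140 g59
43 t5.21 knob43.04 pos [ 0.  -0.2  0.6] F [-2.1  0.4  6.6] M [-0.05  0.43 -0.06] gap0.0138 g59
```

Run:
```python
from h import *
for k in list(range(39,2,-4))+[1,0,-.6,-1.2]:
    arm.movep(P0,yaw_cmd(k)); st(k)
arm.movep(P0,yaw_cmd(0)); arm.sleep(.3); st("home")
s=arm.sense(); im=vision.camera("wrist"); np.save("s.npy",s,allow_pickle=True)
cv2.imwrite("pics/w1.png",im[:,:,::-1])
c=cam("wrist",s); print(proj(c,P0+[0,0,.008]))
```

```text
39 t5.46 knob39.02 pos [ 0.  -0.1  0.6] F [-1.5  1.   5.2] M [-0.07  0.42  0.01] gap0.0141 g59
35 t5.71 knob35.00 pos [ 0.1 -0.1  0.6] F [-2.9 -0.2  4.8] M [-0.04  0.46  0.03] gap0.0141 g59
31 t5.96 knob30.99 pos [ 0.1 -0.1  0.6] F [-1.9 -0.7  4.7] M [-0.03  0.45  0.05] gap0.0143 g59
27 t6.21 knob26.98 pos [ 0.2 -0.1  0.6] F [-1.6 -0.8  4.4] M [-0.04  0.4   0.15] gap0.0140 g59
23 t6.46 knob23.05 pos [ 0.2 -0.   0.6] F [-2.1 -0.4  6.4] M [ 0.06  0.44 -0.1 ] gap0.0141 g59
19 t6.71 knob19.03 pos [0.2 0.  0.6] F [-1.9  0.2  6.4] M [ 0.02  0.41 -0.07] gap0.0141 g59
15 t6.96 knob15.01 pos [0.3 0.1 0.6] F [-2.4  0.3  6.2] M [-0.    0.33 -0.06] gap0.0140 g59
11 t7.21 knob11.00 pos [0.3 0.1 0.6] F [-1.6  0.5  6.9] M [ 0.1   0.27 -0.02] gap0.0139 g59
7 t7.46 knob6.98 pos [0.3 0.2 0.6] F [-0.8  0.7  6.3] M [0.1  0.37 0.11] gap0.0139 g59
3 t7.71 knob2.97 pos [0.4 0.2 0.6] F [-2.   1.   5.7] M [0.05 0.33 0.11] gap0.0139 g59
1 t7.96 knob0.96 pos [0.4 0.3 0.6] F [-1.6  0.1  6.7] M [0.07 0.26 0.11] gap0.0143 g59
0 t8.21 knob-0.02 pos [0.4 0.3 0.6] F [-0.8 -0.3  5. ] M [0.07 0.35 0.06] gap0.0138 g59
-0.6 t8.46 knob-0.57 pos [0.4 0.3 0.6] F [-2.7  0.4  4.8] M [ 0.05  0.32 -0.08] gap0.0141 g59
-1.2 t8.71 knob-1.16 pos [0.4 0.3 0.6] F [-2.1  0.8  5.3] M [ 0.11  0.4  -0.13] gap0.0140 g59
home t9.26 knob-0.01 pos [0.4 0.2 0.6] F [-1.5  0.3  5.6] M [0.05 0.36 0.11] gap0.0140 g59
[320.09587818 292.19139703]
```

View pics/w1.png

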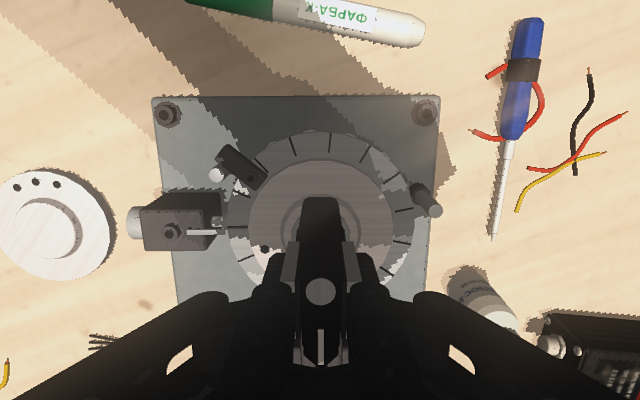

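Run:
```python
from h import *
arm.sleep(.5)
for stop in (24,48,72):
    for k in range(stop-20,stop+1,4): arm.movep(P0,yaw_cmd(k))
    st("arrived"); arm.sleep(1.6); st("paused")
s=arm.sense(); im=vision.camera("wrist"); cv2.imwrite("pics/w2.png",im[:,:,::-1])
cv2.imwrite("pics/t2.png",cv2.resize(vision.camera("top")[140:280,210:360,::-1],None,fx=4,fy=4))
```

```text
arrived t11.31 knob23.93 pos [ 0.2 -0.   0.6] F [-1.4 -0.2  7.3] M [0.06 0.4  0.09] gap0.0142 g59
paused t12.91 knob23.92 pos [ 0.2 -0.   0.6] F [-2.7 -0.6  7.3] M [0.04 0.45 0.07] gap0.0141 g60
arrived t14.41 knob47.93 pos [-0.  -0.2  0.6] F [-2.8 -0.5  7. ] M [-0.04  0.58  0.05] gap0.0138 g60
paused t16.01 knob47.93 pos [-0.  -0.2  0.6] F [-3.1 -0.1  7.5] M [-0.08  0.55  0.05] gap0.0140 g60
arrived t17.51 knob71.93 pos [-0.4 -0.2  0.6] F [-3.3 -0.7  8.7] M [-0.09  0.72  0.05] gap0.0138 g60
paused t19.11 knob71.93 pos [-0.4 -0.2  0.6] F [-4.2 -0.6  8.8] M [-0.09  0.67  0.05] gap0.0139 g60
```

View pics/w2.png

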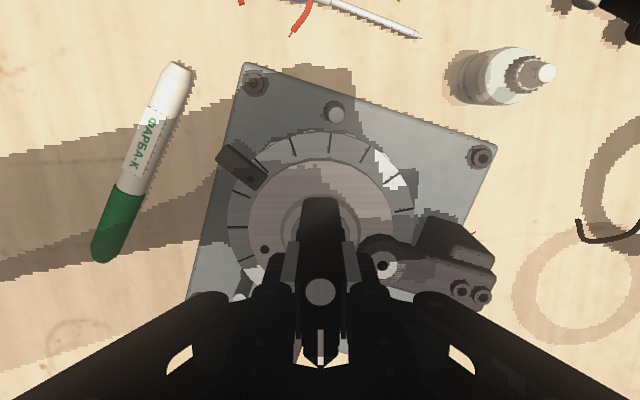

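The wrist picture shows the bar square between the pads, with the cap at (320,291) and the nose line at (320,340). The jig appears turned by 72°, and the pen and dropper are undisturbed.

```bash
python3 -c "
from rig import arm, vision, jaws
print(arm.finish_job())"
```

```text
the job is handed in; nothing more can be done
None
```

The job is handed in at about 19 s: I turned the knob back to home, then clockwise with 1.6 s pauses at the first and second stops, and the arm is still gripping it at the third stop (71.9° measured, 72° nominal), with the pen, dropper bottle and other things untouched as far as the final wrist picture shows.

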